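Move the locating pin from the corbel's deep pocket to the jig with spring tongs

ROBOT

A 7-joint arm with a two-finger parallel gripper is mounted at the origin on the work surface. World frame = base frame: x ahead of the robot, y to its left, z up, the work surface at z = 0. Lengths are in mm, angles in rad, forces in N, time in s.
With the tool pointing down it reaches from about 400 to 875 mm from the base axis. Payload 4.4 kg.
Tool frame: the origin (TCP) lies at the very end of the fingers, on their centre line; the grasp point (between the pads) lies 19 mm behind it; z points along the fingers, y is the line along which they close (so a half turn about z gives the same grasp; the last joint's range is limited). The gripper opens to 85 mm and grips with 20 to 120 N. Pads are 22 mm wide; open, the fingers measure 114 mm over their backs; the gripper's body (76 mm by 85 mm) begins 54 mm behind the grasp point. The pads swing forward as they close: fully open they stand 13 mm farther back than shut.
Start: joints at [1.179, 0.628, 0.038, 1.517, -0.027, 0.996, -0.02], TCP at [208.071, -615.812, 231.313] pointing down, gripper open.
Joint ranges: [-3.06, 3.06], [-0.37, 2.12], [-1.25, 1.32], [0.18, 2.47], [-1.1, 4.24], [0.23, 1.98], [-2.94, 2.94]. Speed limits (rad/s): [2.57, 2.57, 3.14, 3.14, 3.14, 3.14, 3.14].

INTERFACE

Orientations are given as [roll, pitch, yaw] about the fixed x, y, z axes, in that order (R = Rz(yaw) Ry(pitch) Rx(roll)).
In Python, from cell import ctrl gives the robot as it stands.
- The arm moves only by the tool step_arm, never from a script. Its argument "series" is a list that holds one entry, the list of rows, each a list of 7 numbers: the turn, a rotation vector about the tool's x, y, z as a fraction of full scale, then the shift along the tool's x, y, z as a fraction of full scale, then the closure, from 0 (fully open) to 1 (shut). In form: [[[ax, ay, az, tx, ty, tz, gripper], ...]]. A call has 1 to 12 rows; each row shifts and turns the commanded pose from where the row before left it, along the tool's axes as they then stand; what a row does not reach is not made up. Full scale, the value 1, is 150 mm for a shift and 45 degrees for a turn. A row lasts 1/10 s, in which the tool goes at most 50 mm and 8.59 degrees, less where a joint would pass 70% of its speed; a pose out of reach is approached as far as the arm can. A call with a number of a shift or a turn outside -1 to 1 is refused whole. A call with a gripper value outside its range is refused whole. The fingers move at their own pace and stop on an object; the grip force is fixed at half the most. Time passes only in rows, so rows that do not move let the fingers close. It gives the time, the measured TCP pose, the force, the opening and the grip force at its end, in the units of the state.
- ctrl.read_state(): the state, without advancing time (a new reading comes with each control period).
- ctrl.get_image(name): name is "scene" or "top" or "wrist"; returns a dict with "img" (480x640x3 uint8, red, green, blue), "fx", "fy", "cx", "cy" (pixels), "R" (3x3) and "t" (3): a world point X has camera coordinates R X + t. Camera axes: x right, y down, z forward; pixel columns grow to the right and rows downward; lengths in mm; the calibration is good to about 2 mm. A picture is of the moment at which its call begins. There is no depth.
- ctrl.finish_job(): hands the job in; it is judged then, once.
Trained networks look in a picture, given as the dict that the camera call returned (one of the last four; its "shot" number tells which), for a name from the list of things; names that differ only in an ending like _2 or _b are one class to them, and where a whole thing is asked for, a point or a joint stands for the part that bears it (a point fixed in the world has none). Each returns a list of dicts, best first, with "score" (0 to 1); they miss things now and then, are a little off and sometimes report something else, mostly with a low value. They report only what shows in the picture. A call takes as long as a camera call.
- ctrl.recognise(picture, thing): "centre" ([column, row] in pixels, amid what is visible of it).
The state is a dict: "clock": time; "qpos": joint angles; "qd": joint speeds; "tau": joint torques, N m; "eef_pos": TCP position; "tool_rot": TCP orientation; "force": force on the tool from outside, world axes, zero at the start; "torque": the same for the moment, N m; "width": finger opening in mm; "gripper_force": force on a finger pad.
Only numpy, scipy, OpenCV 4.12 (cv2) and the standard library are available. Lean on these libraries where they do the work, as an engineer would, in place of code of your own. Each camera call takes 0.05 s, during which the arm holds its last target. There are 200 camera calls.

TASK

With the spring tongs, draw the brass locating pin out of the bottom of the deep pocket in the plaster corbel and press it into the hole of the dark steel jig block until its shoulder sits fully down on the block; keep it pressed down there with about 15 N for a good second so that the catches set. Then put the tongs back upright in their wooden stand; squeeze the pin gently, press nothing harder than needed, and leave everything else on the table where it is.

Things in the scene. Friction and masses are not known exactly. Their poses are not given: they have to be found in the camera images.
- tongs: Loose spring tongs, 133 mm tall, 210 g, upright, tips down. Origin midway between the tips' lower ends; z up, y the line along which the legs close. The legs slide on a dark bridge (119 to 133 mm above the tips, 36 mm along x, 12 along y). Red grip pads, 68 to 114 mm above the tips, 22 mm wide along x: squeeze them across y. Let go, they measure 46 mm over their outsides.
- tongs_l: The tongs' leg on their +y side (slides to -y when squeezed); origin as the tongs' when let go. Tips are 5 mm thick, 14 mm wide along x; let go, the gap between the two tips is 32 mm (42 mm over their outsides). Each mm by which the pads are squeezed narrows the gap by one mm, down to 8 mm.
- tongs_r: The tongs' leg on their -y side (slides to +y when squeezed); origin as the tongs' when let go. The springs push back on each finger with 0.5 N per mm of narrowing (6.5 N at a 19 mm gap, 10 N with the pin gripped); what the fingers give beyond that squeezes the pin.
- stand: Fixed dark wooden block 90 x 90 x 55 mm, origin at the centre of its underside, z up. Its well, open at the top, is 24 mm along x, 54 mm along y, 47 mm deep; the tongs stand on its floor, 8 mm above the underside, their y along the well's y.
- corbel: Fixed white plaster corbel with gilded scrolls, 150 (x) x 110 (y) x 85 mm, plus a 16 mm thick back slab, 100 mm tall, at its +x end. Origin at the centre of its underside, z up. In the middle of its top is a pocket 30 mm along x and 36 mm along y, 52 mm deep; in the middle of the pocket's floor the pin's plug sits in a hole with sprung catches. The plaster chips when pressed with more than 25 N.
- pocket_mouth (a point): Centre of the pocket's mouth, on the corbel's top face, 85 mm above its underside.
- pin: Loose upright brass pin, 47 mm tall, 45 g; origin at its lower end's centre. From below: plug 10 mm diameter, 18 mm long, lowest 6 mm tapered; shoulder 24 mm diameter, 5 mm thick (rests on the pocket's floor at first); stem 12 mm diameter, 24 mm long, for the tongs. Drawing it from its catches takes about 5 N. Dents if a leg squeezes it with more than 40 N.
- jig: Fixed dark steel block 90 x 90 x 30 mm, origin at the centre of its underside, z up; one hole in the middle of its top, 12 mm square and 22 mm deep. Two sprung catch balls 8 mm down the hole must be pushed aside by the plug: 5 to 15 N downwards, more than the pin's weight. Must not be pressed with more than 25 N.
- jig_hole (a point): Centre of the hole's mouth, on the jig block's top face, 30 mm above its underside.
- rosette: Bystander: loose white plaster rosette, 48 mm diameter, 18 mm high, origin at the centre of its underside.
- weight: Bystander: loose brass weight, 28 mm diameter, 22 mm high, origin at the centre of its underside.
- size_jar: Bystander: loose jar, 60 mm diameter, 75 mm high, origin at the centre of its underside.
- bole_pot: Bystander: loose terracotta pot, 72 mm diameter, 50 mm high, origin at the centre of its underside.
- gilder_brush: Bystander: loose brush lying on the table.
- palette_knife: Bystander: loose palette knife lying on the table.
- leaf_book: Bystander: loose yellow book of leaf, 100 x 100 x 12 mm, origin at the centre of its underside.

How it is judged (in metres and radians):
On the way, in this order (a step that is already met when the one before it is completed fails the run):
1. the pin, gripped between both legs of the tongs, is lifted clear of the corbel's top (z of pin in the frame of pocket_mouth above 0.002 m and contact force between each of tongs_l, tongs_r and pin above 1 N), for 0.1 s.
2. the pin, upright and fully home in the jig block's hole, is kept pressed on the block with 10 to 20 N (the catches' nip adds about 4 N to the contact forces counted here) (horizontal distance between pin and jig_hole below 0.003 m and z of pin in the frame of jig_hole below -0.016 m and angle between pin's own z axis and vertical below 0.08 rad and contact force between pin and jig between 14 and 24 N), for 0.6 s.
At the end, for the whole second after the job is handed in: The pin stands upright (within 4.5 degrees) in the jig block's hole, its axis within 3 mm of the hole's and its shoulder within 2 mm of the block's top; the tongs stand upright (within 11 degrees) in the stand's well, their tips within 7 mm of its floor and centred within 12 mm; both at rest (horizontal distance between pin and jig_hole below 0.003 m and z of pin in the frame of jig_hole below -0.016 m and angle between pin's own z axis and vertical below 0.08 rad and linear speed of each of pin, tongs below 0.02 m/s and horizontal distance between tongs and stand below 0.012 m and z of tongs in the frame of stand below 0.015 m and angle between tongs's own z axis and vertical below 0.2 rad); the robot touches nothing.
It fails at once if a leg of the tongs squeezes the pin with more than 40 N (contact force between any of tongs_l, tongs_r and pin above 40 N).
It fails at once if the corbel is pressed with more than 35 N (all its contacts added up) (contact force between corbel and anything else above 35 N).
It fails at once if the jig block is pressed with more than 35 N (all its contacts added up) (contact force between jig and anything else above 35 N).
It fails at once if a bystander is moved by more than 20 mm (distance of any of rosette, weight, size_jar, bole_pot, gilder_brush, palette_knife, leaf_book from where it was at the start of the episode above 0.02 m).
It also fails if it takes over 67 s, if anything falls off the work surface, if the arm or the gripper's body presses on something with over 40 N, if the wrist force passes 120 N, or if a joint passes its speed limit or range.

## Working session

There is one attempt and no reset: what is moved stays moved. The work goes in short steps, Python scripts to look and compute and a tool call to move; the robot and the scene stay as the last step left them, time stands still between calls to the robot, and variables do not carry over. Pictures are saved under pics/ and viewed, at most 10 in all, crops included, and the job is handed in when it is done.

Besides the shell and the picture viewer there is one more tool, called as name(argument=value, ...) on one line, values as JSON. step_arm: Moves the arm, as the interface text tells. Shift numbers are shares of 150 mm and turn numbers shares of 45 degrees, none past 1 either way. Its arguments: {"type":"object","properties":{"series":{"type":"array","items":{"type":"array","items":{"type":"array","items":{"type":"number","minimum":-1,"maximum":1}}}}},"required":["series"]}

```bash
mkdir -p pics; cat > h.py <<'E'
import numpy as np, cv2
from cell import ctrl
def save(p,n): cv2.imwrite('pics/'+n,cv2.cvtColor(p['img'],cv2.COLOR_RGB2BGR))
def ray(p,uv):
    R=np.array(p['R']);t=np.array(p['t']);o=-R.T@t
    d=R.T@np.array([(uv[0]-p['cx'])/p['fx'],(uv[1]-p['cy'])/p['fy'],1]);return o,d
def atz(p,uv,z):
    o,d=ray(p,uv);return o+d*(z-o[2])/d[2]
def proj(p,X):
    c=np.array(p['R'])@np.array(X)+np.array(p['t']);return [p['fx']*c[0]/c[2]+p['cx'],p['fy']*c[1]/c[2]+p['cy']]
E
python3 - <<'E'
from h import *
np.set_printoptions(precision=1,suppress=True)
s=ctrl.read_state();print(s)
H=dict(tongs=100,stand=55,corbel=85,jig=30,pin=50,rosette=18,weight=22,size_jar=75,bole_pot=50,gilder_brush=5,palette_knife=3,leaf_book=12)
for n in('top','scene'):
    p=ctrl.get_image(n);save(p,n+'.png')
    print(n,'cam',ray(p,(0,0))[0],p['fx'])
    for k,z in H.items():
        for r in ctrl.recognise(p,k)[:2]: print(k,round(r['score'],2),np.array(r['centre']),atz(p,r['centre'],z))
E
```

```text
{'clock': 0.0, 'qpos': array([ 1.2,  0.6,  0. ,  1.5, -0. ,  1. , -0. ]), 'qd': array([ 0.,  0.,  0.,  0., -0., -0., -0.]), 'tau': array([  0. , -56.3,   1.2, -19.3,   0. ,   0. ,  -0. ]), 'eef_pos': array([ 207.9, -615.2,  230.4]), 'tool_rot': array([-3.1,  0. ,  0.3]), 'force': array([-0.4, -0. ,  0.6]), 'torque': array([-0., -0.,  0.]), 'gripper_force': 0.0, 'width': 85.371075697668}
top cam [ 336.3   19.1 1148.1] 505.89003710407485
tongs 0.85 [434.8 243.8] [ 521.  -247.4  100. ]
tongs 0.65 [428.4 248.9] [ 511.9 -232.   100. ]
stand 0.96 [425.  257.2] [ 502.2 -232.    55. ]
corbel 0.74 [292.5 249.9] [550.   53.1  85. ]
jig 0.63 [208.2 273.8] [531.6 247.1  30. ]
jig 0.44 [294.6 252.1] [555.4  50.7  30. ]
pin 0.56 [296.  252.5] [550.2  47.2  50. ]
rosette 0.83 [283.7 342.1] [362.8  98.   18. ]
size_jar 0.87 [258.4 177.3] [726.  109.7  75. ]
bole_pot 0.79 [366.7 164. ] [ 734.8 -138.7   50. ]
bole_pot 0.61 [437.5 245.5] [ 525.2 -265.3   50. ]
gilder_brush 0.72 [295.2 162.4] [777.4  24.3   5. ]
palette_knife 0.88 [101.6 249.5] [624.4 491.8   3. ]
palette_knife 0.5 [520.1 227.5] [ 550.5
[... 244 characters left out ...]
9.6 -266.9   55. ]
corbel 0.84 [330.  233.4] [585.9  20.6  85. ]
jig 0.95 [359.  199.9] [546.6 234.6  30. ]
jig 0.29 [251.5 277.3] [ 481.  -191.7   30. ]
pin 0.46 [244.8 283.8] [ 493.2 -230.1   50. ]
rosette 0.73 [241.7 281.3] [ 461.7 -210.7   18. ]
rosette 0.63 [286.7 207.6] [381.5  86.7  18. ]
size_jar 0.68 [253.1 300.6] [ 559.5 -271.9   75. ]
size_jar 0.63 [396.5 247.8] [756.   90.2  75. ]
bole_pot 0.85 [339.2 315.3] [ 746.  -168.2   50. ]
bole_pot 0.36 [391.7 283. ] [799.   -3.6  50. ]
gilder_brush 0.67 [391.5 282.3] [782.8  32.5   5. ]
palette_knife 0.66 [417.3 167.1] [601.4 513.1   3. ]
leaf_book 0.75 [199.8 370.5] [ 556.4 -466.9   12. ]
leaf_book 0.72 [356.2 199.4] [528.6 248.7  12. ]
```

```bash
python3 - <<'E'
import cv2
a=cv2.imread('pics/top.png')[180:340,170:490]
cv2.imwrite('pics/topc.png',cv2.resize(a,(800,400),interpolation=cv2.INTER_CUBIC))
E
```

```text
(no output)
```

View pics/topc.png

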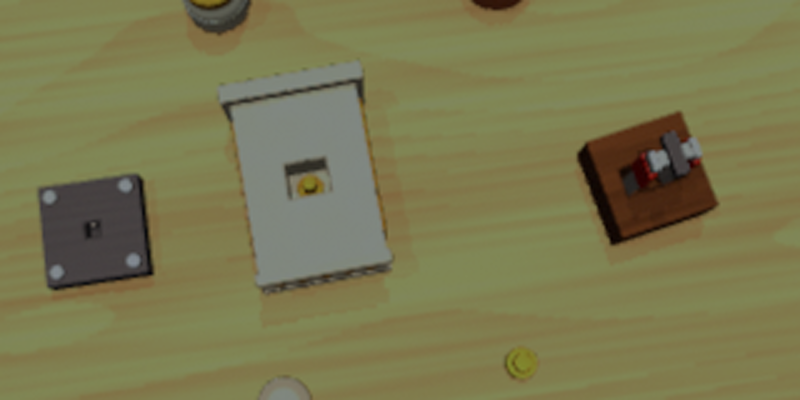

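The crop shows the jig hole at px (207,272), the pocket with the pin at (293,252) and the stand with the tongs at about (429,251). It also gives rough yaws: corbel +10°, stand +20°, jig +6°. Next I work out the first move.

```bash
cat >> h.py <<'E'
def to(x,y,z,yawdeg):
    s=ctrl.read_state();e=s['eef_pos'];r=s['tool_rot'];ps=r[2]
    d=np.array([x,y,z])-e
    t=[d[0]*np.cos(ps)+d[1]*np.sin(ps), d[0]*np.sin(ps)-d[1]*np.cos(ps), -d[2]]
    print('clock',s['clock'],'eef',e.round(1),'rpy deg',np.degrees(r).round(2),'w',round(s['width'],1))
    print('tool mm (at present yaw)',np.round(t,1),'frac',np.round(np.array(t)/150,3),'az total frac',round((np.degrees(ps)-yawdeg)/45,3))
E
python3 - <<'E'
from h import *
to(500,-235,240,20)
E
```

```text
clock 1.3 eef [ 208.  -615.8  231.3] rpy deg [180.    -0.    18.66] w 85.6
tool mm (at present yaw) [ 398.5 -267.4   -8.7] frac [ 2.656 -1.782 -0.058] az total frac -0.03
```

step_arm(series=[[[0,0,-0.03,0.1,-0.07,0,0],[0,0,0,0.23,-0.155,-0.005,0],[0,0,0,0.23,-0.155,-0.005,0],[0,0,0,0.23,-0.155,-0.005,0],[0,0,0,0.23,-0.155,-0.005,0],[0,0,0,0.23,-0.155,-0.005,0],[0,0,0,0.23,-0.155,-0.005,0],[0,0,0,0.23,-0.155,-0.005,0],[0,0,0,0.23,-0.155,-0.005,0],[0,0,0,0.23,-0.155,-0.005,0],[0,0,0,0.23,-0.155,-0.005,0],[0,0,0,0.23,-0.155,-0.005,0]]])

```text
clock: 2.5
eef_pos: [488.9, -229.5, 239.9]
tool_rot: [3.141, -0.0, 0.349]
force: [0.8, -0.5, -0.4]
width: 85.4
gripper_force: 0.0
```

step_arm(series=[[[0,0,0,0.03,-0.02,0,0],[0,0,0,0,0,0,0],[0,0,0,0,0,0,0],[0,0,0,0,0,0,0]]])

```text
clock: 2.9
eef_pos: [490.0, -228.3, 239.6]
tool_rot: [3.141, 0.001, 0.346]
force: [0.0, 0.2, 0.0]
width: 85.7
gripper_force: 0.0
```

```bash
python3 - <<'E'
from h import *
np.set_printoptions(precision=1,suppress=True)
to(500,-235,240,20)
p=ctrl.get_image('wrist');save(p,'w1.png');print(ray(p,(0,0))[0],ray(p,(p['cx'],p['cy']))[1],p['fx'])
for k,z in dict(tongs=100,stand=55).items():
    for r in ctrl.recognise(p,k)[:2]: print(k,round(r['score'],2),np.array(r['centre']),atz(p,r['centre'],z))
E
```

```text
clock 2.9 eef [ 490.  -228.3  239.6] rpy deg [180.    0.1  19.8] w 85.7
tool mm (at present yaw) [ 7.1  9.7 -0.4] frac [ 0.   0.1 -0. ] az total frac -0.003
[ 558.4 -202.9  382. ] [-0.3 -0.1 -1. ] 387.48822415698845
tongs 0.66 [360.4 203.9] [ 516. -253.  100.]
tongs 0.66 [333.7 197. ] [ 514.2 -232.6  100. ]
stand 0.63 [340.  172.2] [ 528.5 -235.    55. ]
```

View pics/w1.png

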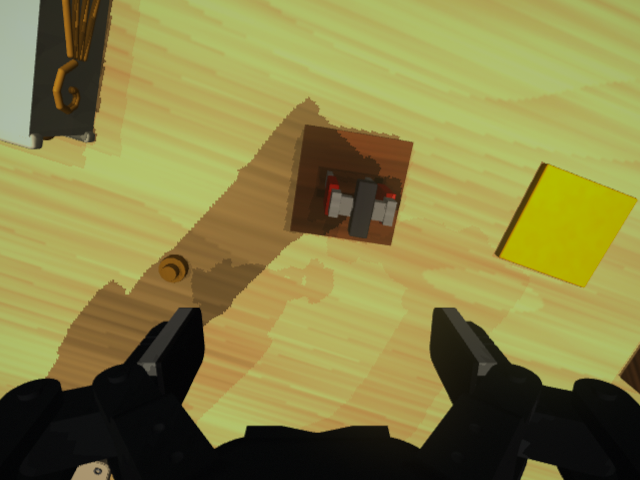

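Wrist view: the stand's top corners are near (305,125), (412,141) and (391,244). The bridge's top corners are near (357,178), (378,180), (369,237) and (349,234).

```bash
cat > c.py <<'E'
import cv2
a=cv2.imread('pics/w1.png')[110:260,270:430]
cv2.imwrite('pics/w1c.png',cv2.convertScaleAbs(cv2.resize(a,(640,600),interpolation=cv2.INTER_CUBIC),alpha=2))
E
python3 c.py; python3 - <<'E'
from h import *
np.set_printoptions(precision=1,suppress=True)
p=ctrl.get_image('wrist')
for uv in [(305,125),(412,141),(391,244),(291,230)]: print(atz(p,uv,55))
for uv in [(357,178),(378,180),(369,237),(349,234)]: print(atz(p,uv,141))
E
```

```text
[ 554.8 -194.2   55. ]
[ 572.7 -280.7   55. ]
[ 485.5 -299.1   55. ]
[ 467.6 -211.8   55. ]
[ 537.1 -237.1  141. ]
[ 540.4 -249.8  141. ]
[ 504.3 -258.4  141. ]
[ 501.8 -245.4  141. ]
```

View pics/w1c.png

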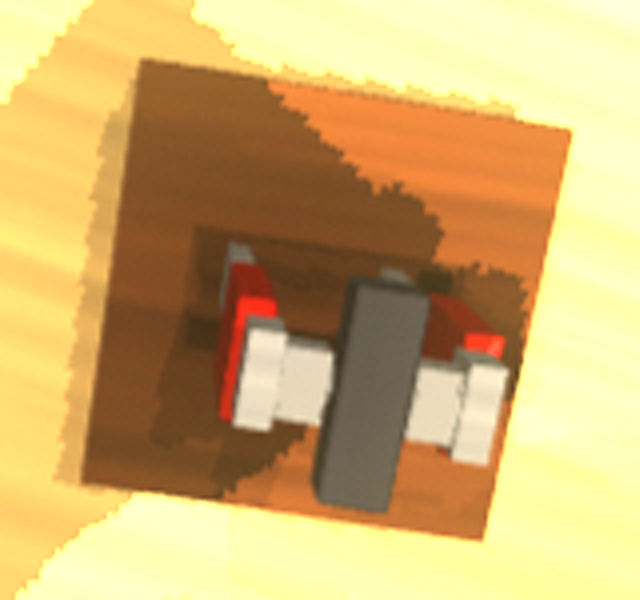

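The stand centre comes out at about (520,-246.5) with yaw 11.8°. The bridge centre is at about (520.8,-247.5) with yaw about 13°, so the two agree. I move above the tongs.

```bash
python3 - <<'E'
from h import *
to(520.5,-247,165,12.5)
p=ctrl.get_image('top')
# corbel & jig corners from top crop px
f=lambda c,z:atz(p,(170+c[0]/2.5,180+c[1]/2.5),z).round(1)
for c in [(232,110),(357,90),(385,262),(262,285),(308,180)]: print('corbel',f(c,85))
for c in [(40,187),(138,176),(150,272),(50,287),(93,229)]: print('jig',f(c,30))
E
```

```text
clock 3.1 eef [ 490.6 -227.5  239.6] rpy deg [1.7999e+02 1.0000e-02 1.9910e+01] w 85.4
tool mm (at present yaw) [21.4 28.5 74.6] frac [0.143 0.19  0.497] az total frac 0.165
corbel [615.  110.2  85. ]
corbel [6.187e+02 6.000e-01 8.500e+01]
corbel [467.1  -4.   85. ]
corbel [461.3 100.8  85. ]
corbel [545.2  52.1  85. ]
jig [580.9 293.1  30. ]
jig [579.5 205.   30. ]
jig [492.  201.9  30. ]
jig [490.3 290.5  30. ]
jig [536.8 248.9  30. ]
```

step_arm(series=[[[0,0,0.08,0.05,0.06,0.1,0],[0,0,0.085,0.06,0.06,0.2,0],[0,0,0,0.05,0.05,0.2,0],[0,0,0,0,0,0,0],[0,0,0,0,0,0,0],[0,0,0,0,0,0,0]]])

```text
clock: 3.75
eef_pos: [521.8, -244.4, 166.0]
tool_rot: [3.141, -0.002, 0.22]
force: [0.1, 0.2, -0.4]
width: 85.2
gripper_force: 0.0
```

```bash
python3 - <<'E'
from h import *
to(520.5,-247,79,12.5)
E
```

```text
clock 3.75 eef [ 521.8 -244.4  166. ] rpy deg [ 1.7994e+02 -9.0000e-02  1.2580e+01] w 85.2
tool mm (at present yaw) [-1.8  2.2 87. ] frac [-0.012  0.015  0.58 ] az total frac 0.002
```

step_arm(series=[[[0,0,0,-0.012,0.015,0.1,0],[0,0,0,0,0,0.16,0],[0,0,0,0,0,0.16,0],[0,0,0,0,0,0.12,0.2],[0,0,0,0,0,0.04,0.3],[0,0,0,0,0,0,0.35],[0,0,0,0,0,0,0.35],[0,0,0,0,0,0,0.4],[0,0,0,0,0,0,0.4],[0,0,0,0,0,0,0.4]]])

```text
clock: 4.75
eef_pos: [520.5, -246.9, 78.2]
tool_rot: [3.141, -0.001, 0.22]
force: [-0.1, -0.2, 0.3]
width: 51.5
gripper_force: 0.0
```

```bash
python3 - <<'E'
from h import *
to(520.5,-247,79,12.5)
p=ctrl.get_image('wrist');save(p,'w2.png')
E
```

```text
clock 4.75 eef [ 520.5 -246.9   78.2] rpy deg [ 1.7997e+02 -5.0000e-02  1.2590e+01] w 51.5
tool mm (at present yaw) [ 0.   0.1 -0.8] frac [ 0.     0.001 -0.006] az total frac 0.002
```

View pics/w2.png

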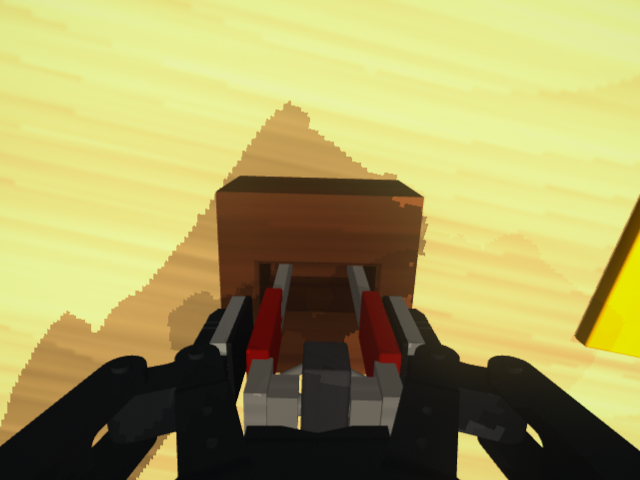

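The tongs are centred between the open fingers: red pads at columns 265 and 380, bridge at 326. I squeeze to a gap of about 19 mm and lift.

step_arm(series=[[[0,0,0,0,0,0,0.45],[0,0,0,0,0,0,0.5],[0,0,0,0,0,0,0.55],[0,0,0,0,0,0,0.61],[0,0,0,0,0,0,0.61],[0,0,0,0,0,0,0.61]]])

```text
clock: 5.4
eef_pos: [520.8, -246.9, 78.5]
tool_rot: [3.141, -0.001, 0.22]
force: [-0.6, 0.9, 7.6]
width: 33.6
gripper_force: 9.2
```

step_arm(series=[[[0,0,0,0,0,-0.03,0.61],[0,0,0,0,0,-0.05,0.61],[0,0,0,0,0,-0.1,0.61],[0,0,0,0,0,-0.15,0.61],[0,0,0,0,0,-0.2,0.61],[0,0,0,0,0,-0.25,0.61],[0,0,0,0,0,-0.25,0.61],[0,0,0,0,0,-0.15,0.61],[0,0,0,0,0,0,0.61],[0,0,0,0,0,0,0.61],[0,0,0,0,0,0,0.61]]])

```text
clock: 6.5
eef_pos: [518.9, -246.2, 252.9]
tool_rot: [-3.14, 0.003, 0.22]
force: [0.3, -0.0, -2.0]
width: 33.7
gripper_force: 6.1
```

```bash
python3 - <<'E'
from h import *
to(545.2,35,260,3)
E
```

```text
clock 6.5 eef [ 518.9 -246.2  252.9] rpy deg [-1.7988e+02  1.6000e-01  1.2590e+01] w 33.7
tool mm (at present yaw) [  86.9 -268.7   -7.1] frac [ 0.58  -1.791 -0.047] az total frac 0.213
```

step_arm(series=[[[0,0,0,0.01,-0.08,0,0.61],[0,0,0,0.02,-0.16,0,0.61],[0,0,0,0.02,-0.24,0,0.61],[0,0,0,0.02,-0.25,0,0.61],[0,0,0,0.02,-0.25,0,0.61],[0,0,0,0.02,-0.25,0,0.61],[0,0,0,0.02,-0.25,0,0.61],[0,0,0,0.02,-0.2,0,0.61],[0,0,0,0.02,-0.17,0,0.61],[0,0,0,0,-0.1,0,0.61],[0,0,0.1,0,0,0,0.61],[0,0,0.1,0,0,0,0.61]]])

```text
clock: 7.7
eef_pos: [480.0, 45.9, 253.6]
tool_rot: [-3.141, 0.002, 0.062]
force: [-0.8, -0.2, -3.2]
width: 33.3
gripper_force: 6.1
```

step_arm(series=[[[0,0,0.013,0,0,0,0.61],[0,0,0,0,0,0,0.61],[0,0,0,0,0,0,0.61],[0,0,0,0,0,0,0.61]]])

```text
clock: 8.1
eef_pos: [481.1, 44.2, 254.4]
tool_rot: [-3.142, 0.0, 0.053]
force: [-0.2, -0.1, -1.9]
width: 33.3
gripper_force: 6.1
```

```bash
python3 - <<'E'
from h import *
np.set_printoptions(precision=1,suppress=True)
to(545.2,52,250,3)
p=ctrl.get_image('wrist');save(p,'w3.png')
for k,z in dict(corbel=85,pin=60).items():
    for r in ctrl.recognise(p,k)[:2]: print(k,round(r['score'],2),np.array(r['centre']),atz(p,r['centre'],z))
E
```

```text
clock 8.1 eef [481.1  44.2 254.4] rpy deg [-180.    0.    3.] w 33.3
tool mm (at present yaw) [64.4 -4.4  4.4] frac [ 0.4 -0.   0. ] az total frac 0.001
corbel 0.67 [305.7 105.6] [566.6  57.2  85. ]
corbel 0.64 [252.  288.6] [413.3  97.3  85. ]
pin 0.94 [307.3 128.8] [549.4  55.7  60. ]
pin 0.57 [305.4 107.3] [566.3  58.1  60. ]
```

View pics/w3.png

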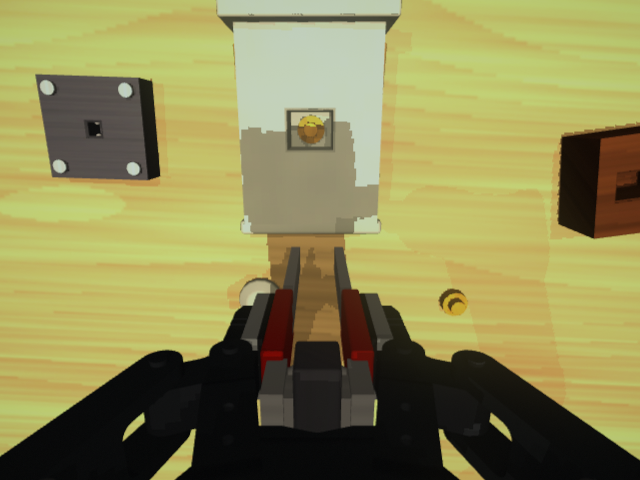

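The wrist view shows the pocket mouth at columns 286–335, rows 109–151, and the pin inside at about (311,129). The jig hole is at (94,129). The tongs' tips end near (294,248) and (339,248).

```bash
python3 - <<'E'
from h import *
np.set_printoptions(precision=1,suppress=True)
p=ctrl.get_image('wrist');P=p['img']
pk=np.array([atz(p,c,85) for c in [(286.5,109),(334,109),(335,151),(287,151)]]);print('pocket',pk[:,:2],pk.mean(0))
co=np.array([atz(p,c,85) for c in [(234,22),(386,22)]]);print('corbel back',co[:,:2])
print('pin top', atz(p,(311,133),62), 'shoulder',atz(p,(311,129),38))
j=np.array([atz(p,c,30) for c in [(37,74),(140,79),(150,180),(52,179)]]);print('jig',j[:,:2],j.mean(0),atz(p,(94,129),30))
for z in (183.9,):
  for uv in [(289,247.5),(300,247.5),(334,247.5),(343,247.5)]: print('tip',atz(p,uv,z))
a=cv2.cvtColor(P,cv2.COLOR_RGB2BGR)
b=np.vstack([cv2.resize(a[90:170,240:380],(700,400),interpolation=cv2.INTER_CUBIC)])
cc=cv2.resize(a[235:275,260:375],(575,200),interpolation=cv2.INTER_CUBIC);b=np.vstack([b,np.pad(cc,((0,0),(0,125),(0,0)))])
cv2.imwrite('pics/w3c.png',b)
E
```

```text
pocket [[563.6  71.6]
 [565.5  35.4]
 [534.3  32.6]
 [532.4  70.2]] [548.9  52.4  85. ]
corbel back [[620.8 111. ]
 [626.5   1.9]]
pin top [546.4  52.3  62. ] shoulder [549.3  52.8  38. ]
jig [[583.  294.4]
 [583.6 204.8]
 [495.1 202.5]
 [491.3 294.6]] [538.3 249.1  30. ] [539.  249.9  30. ]
tip [484.8  60.5 183.9]
tip [485.2  54.2 183.9]
tip [486.2  34.6 183.9]
tip [486.5  29.4 183.9]
```

View pics/w3c.png

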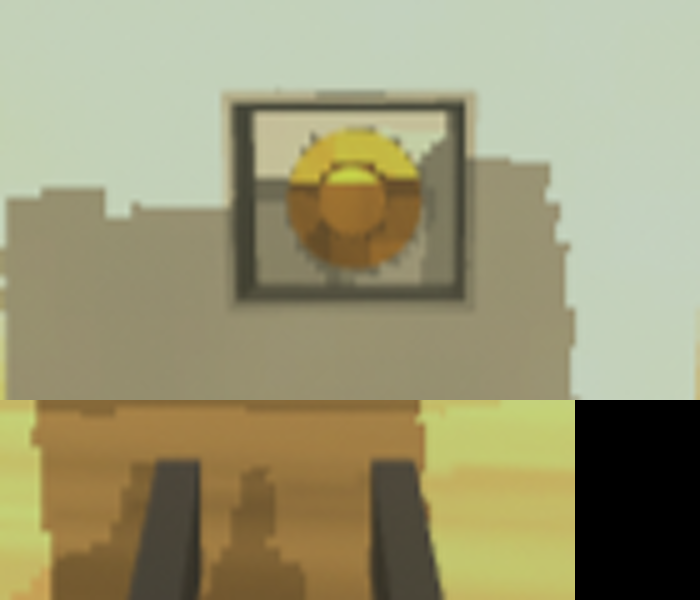

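Pin is at about (548.6,52.7), agreeing with the pocket centre, and the tips match the TCP in y. I move to just above the pocket and check.

step_arm(series=[[[0,0,0,0.08,-0.005,0,0.61],[0,0,0,0.14,-0.01,0,0.61],[0,0,0,0.14,-0.01,0.05,0.61],[0,0,0,0.09,-0.005,0.12,0.61],[0,0,0,0.012,-0.002,0.18,0.61],[0,0,0,0,0,0.13,0.61],[0,0,0,0,0,0.05,0.61],[0,0,0,0,0,0,0.61],[0,0,0,0,0,0,0.61],[0,0,0,0,0,0,0.61]]])

```text
clock: 9.3
eef_pos: [551.2, 52.8, 176.3]
tool_rot: [-3.141, -0.002, 0.052]
force: [-0.6, 0.9, -2.1]
width: 33.3
gripper_force: 6.1
```

```bash
python3 - <<'E'
from h import *
to(550,52.6,112,3)
p=ctrl.get_image('wrist');a=cv2.cvtColor(p['img'],cv2.COLOR_RGB2BGR)
cv2.imwrite('pics/w4.png',a); print([proj(p,X) for X in [(548.6,52.7,38),(548.6,52.7,62),(533.6,70.7,85),(563.6,34.7,85)]])
cv2.imwrite('pics/w4c.png',cv2.resize(a[180:380,220:420],(600,600),interpolation=cv2.INTER_CUBIC))
E
```

```text
clock 9.3 eef [551.2  52.8 176.3] rpy deg [-1.7999e+02 -1.4000e-01  3.0000e+00] w 33.3
tool mm (at present yaw) [-1.2  0.1 64.3] frac [-0.008  0.001  0.428] az total frac 0.0
[[np.float64(316.79144396246943), np.float64(229.42701945853403)], [np.float64(316.83364603469295), np.float64(238.39346864927575)], [np.float64(287.76477153881694), np.float64(269.3428146677308)], [np.float64(346.96386226616823), np.float64(227.09174439947074)]]
```

View pics/w4c.png

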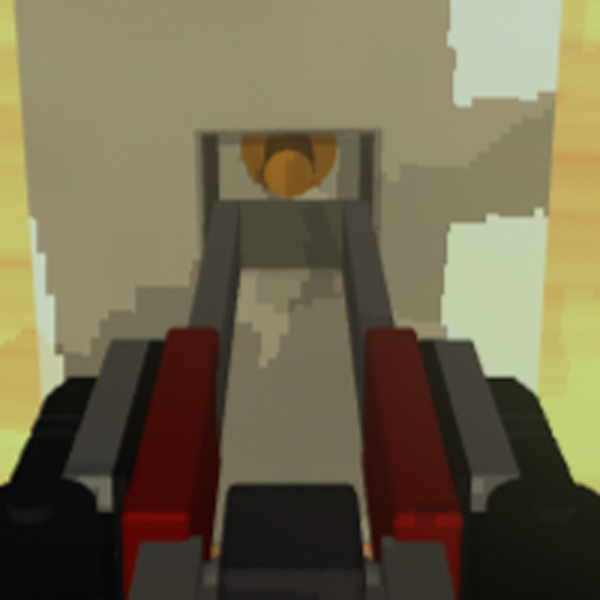

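Tips straddle the pin: stem top at crop (290,172), tips at 228 and 356, everything inside the pocket outline. I descend.

step_arm(series=[[[0,0,0,-0.004,0,0.05,0.61],[0,0,0,0,0,0.07,0.61],[0,0,0,0,0,0.07,0.61],[0,0,0,0,0,0.07,0.61],[0,0,0,0,0,0.06,0.61],[0,0,0,0,0,0.05,0.61],[0,0,0,0,0,0.03,0.61],[0,0,0,0,0,0.02,0.61],[0,0,0,0,0,0,0.61],[0,0,0,0,0,0,0.61]]])

```text
clock: 10.35
eef_pos: [549.9, 52.7, 112.3]
tool_rot: [-3.142, -0.001, 0.052]
force: [0.3, 0.3, -2.4]
width: 33.4
gripper_force: 6.1
```

step_arm(series=[[[0,0,0,0,0,0.003,0.61],[0,0,0,0,0,0.003,0.61],[0,0,0,0,0,0,0.61],[0,0,0,0,0,0,0.61]]])

```text
clock: 10.75
eef_pos: [549.7, 52.6, 111.3]
tool_rot: [-3.142, -0.0, 0.052]
force: [0.2, -0.5, -2.3]
width: 33.3
gripper_force: 6.1
```

Keep creeping down in small steps until the shoulder is felt.

step_arm(series=[[[0,0,0,0,0,0.004,0.61],[0,0,0,0,0,0.003,0.61],[0,0,0,0,0,0,0.61],[0,0,0,0,0,0,0.61]]])

```text
clock: 11.15
eef_pos: [549.6, 52.6, 110.1]
tool_rot: [3.142, 0.0, 0.052]
force: [0.3, -0.3, -2.2]
width: 33.2
gripper_force: 6.1
```

step_arm(series=[[[0,0,0,0,0,0.004,0.61],[0,0,0,0,0,0,0.61],[0,0,0,0,0,0,0.61]]])

```text
clock: 11.45
eef_pos: [549.6, 52.7, 109.5]
tool_rot: [-3.142, 0.0, 0.052]
force: [-0.5, -0.4, -1.3]
width: 33.4
gripper_force: 6.1
```

step_arm(series=[[[0,0,0,0,0,0.004,0.61],[0,0,0,0,0,0,0.61],[0,0,0,0,0,0,0.61]]])

```text
clock: 11.75
eef_pos: [549.6, 52.7, 108.9]
tool_rot: [-3.142, -0.0, 0.052]
force: [0.6, -0.4, -2.8]
width: 33.8
gripper_force: 6.1
```

step_arm(series=[[[0,0,0,0,0,0.004,0.61],[0,0,0,0,0,0,0.61],[0,0,0,0,0,0,0.61]]])

```text
clock: 12.05
eef_pos: [549.7, 52.7, 108.5]
tool_rot: [-3.142, -0.0, 0.052]
force: [-0.0, 0.3, 0.1]
width: 33.3
gripper_force: 6.2
```

step_arm(series=[[[0,0,0,0,0,0.004,0.61],[0,0,0,0,0,0,0.61],[0,0,0,0,0,0,0.61]]])

```text
clock: 12.35
eef_pos: [550.1, 52.7, 108.3]
tool_rot: [-3.142, -0.001, 0.052]
force: [-0.7, 0.1, 6.1]
width: 33.6
gripper_force: 6.3
```

Shoulder contact at TCP z≈108.4, as predicted. I ease off slightly and close step by step.

step_arm(series=[[[0,0,0,0,0,-0.003,0.61],[0,0,0,0,0,0,0.64],[0,0,0,0,0,0,0.66],[0,0,0,0,0,0,0.68],[0,0,0,0,0,0,0.69],[0,0,0,0,0,0,0.69],[0,0,0,0,0,0,0.69]]])

```text
clock: 13.05
eef_pos: [550.3, 52.8, 108.9]
tool_rot: [-3.141, -0.002, 0.052]
force: [-1.1, 0.2, 8.3]
width: 26.4
gripper_force: 12.2
```

step_arm(series=[[[0,0,0,0,0,0,0.695],[0,0,0,0,0,0,0.695],[0,0,0,0,0,0,0.695]]])

```text
clock: 13.35
eef_pos: [550.3, 52.9, 109.0]
tool_rot: [-3.141, -0.002, 0.053]
force: [-0.3, 1.4, 8.8]
width: 26.4
gripper_force: 12.2
```

step_arm(series=[[[0,0,0,0,0,0,0.7],[0,0,0,0,0,0,0.7],[0,0,0,0,0,0,0.7]]])

```text
clock: 13.65
eef_pos: [550.3, 53.1, 109.0]
tool_rot: [-3.141, -0.002, 0.053]
force: [-1.3, 0.1, 7.8]
width: 25.7
gripper_force: 13.2
```

step_arm(series=[[[0,0,0,0,0,-0.002,0.705],[0,0,0,0,0,0,0.705],[0,0,0,0,0,0,0.705]]])

```text
clock: 13.95
eef_pos: [550.3, 53.3, 109.1]
tool_rot: [-3.141, -0.002, 0.053]
force: [-0.3, 1.7, 6.8]
width: 25.6
gripper_force: 12.6
```

step_arm(series=[[[0,0,0,0,0,0,0.71],[0,0,0,0,0,0,0.71],[0,0,0,0,0,0,0.71]]])

```text
clock: 14.25
eef_pos: [550.3, 53.3, 109.1]
tool_rot: [-3.141, -0.002, 0.053]
force: [-0.9, 0.6, 5.9]
width: 25.3
gripper_force: 16.3
```

step_arm(series=[[[0,0,0,0,0,0,0.72],[0,0,0,0,0,0,0.72],[0,0,0,0,0,0,0.72]]])

```text
clock: 14.55
eef_pos: [550.3, 53.3, 109.1]
tool_rot: [-3.141, -0.002, 0.053]
force: [0.2, 1.4, 6.7]
width: 24.3
gripper_force: 26.7
```

step_arm(series=[[[0,0,0,0,0,0,0.73],[0,0,0,0,0,0,0.73],[0,0,0,0,0,0,0.73]]])

```text
clock: 14.85
eef_pos: [550.3, 53.3, 109.2]
tool_rot: [-3.141, -0.002, 0.053]
force: [-0.9, 0.8, 8.4]
width: 23.6
gripper_force: 37.4
```

Pad force 37 N means about 27 N on the pin. I ease to 0.725 and draw the pin slowly.

step_arm(series=[[[0,0,0,0,0,-0.004,0.725],[0,0,0,0,0,-0.008,0.725],[0,0,0,0,0,-0.01,0.725],[0,0,0,0,0,-0.015,0.725],[0,0,0,0,0,-0.02,0.725],[0,0,0,0,0,-0.03,0.725],[0,0,0,0,0,-0.04,0.725],[0,0,0,0,0,-0.04,0.725],[0,0,0,0,0,-0.04,0.725]]])

```text
clock: 15.75
eef_pos: [549.3, 52.6, 140.2]
tool_rot: [3.142, 0.0, 0.052]
force: [0.3, 0.2, -1.5]
width: 23.5
gripper_force: 36.4
```

step_arm(series=[[[0,0,0,0,0,-0.05,0.725],[0,0,0,0,0,-0.1,0.725],[0,0,0,0,0,-0.13,0.725],[0,0,0,0,0,-0.13,0.725],[0,0,0,0,0,-0.08,0.725],[0,0,0,0,0,-0.04,0.725],[0,0,0,0,0,0,0.725],[0,0,0,0,0,0,0.725]]])

```text
clock: 16.55
eef_pos: [549.1, 52.6, 218.4]
tool_rot: [3.141, 0.001, 0.052]
force: [-0.2, 0.2, -3.8]
width: 24.2
gripper_force: 36.4
```

```bash
python3 - <<'E'
from h import *
to(539,249.5,220,3)
p=ctrl.get_image('wrist');a=cv2.cvtColor(p['img'],cv2.COLOR_RGB2BGR)
cv2.imwrite('pics/w5.png',a); print(ctrl.recognise(p,'pin')[:2])
cv2.imwrite('pics/w5c.png',cv2.resize(a[180:380,220:420],(600,600),interpolation=cv2.INTER_CUBIC))
E
```

```text
clock 16.55 eef [549.1  52.6 218.4] rpy deg [1.7999e+02 7.0000e-02 3.0100e+00] w 24.2
tool mm (at present yaw) [   0.3 -197.2   -1.6] frac [ 0.002 -1.314 -0.011] az total frac 0.0
[{'centre': [315.6, 255.3], 'score': 0.75}]
```

View pics/w5c.png

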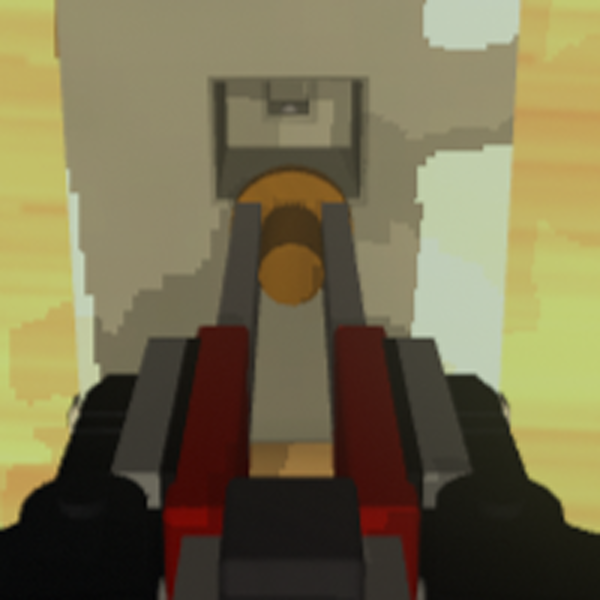

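The pin is held upright between the tips, stem top at px (317,271), and the pocket is empty. I carry it towards the jig, stopping 50 mm short in x so that hole and pin are both in view.

step_arm(series=[[[0,0,0,-0.02,-0.06,0,0.725],[0,0,0,-0.03,-0.12,0,0.725],[0,0,0,-0.04,-0.18,0,0.725],[0,0,0,-0.05,-0.22,0,0.725],[0,0,0,-0.05,-0.22,0,0.725],[0,0,0,-0.05,-0.22,0,0.725],[0,0,0,-0.03,-0.16,0,0.725],[0,0,0,-0.02,-0.1,0.05,0.725],[0,0,0,0,-0.05,0.1,0.725],[0,0,0,0,0,0.05,0.725],[0,0,0,0,0,0,0.725],[0,0,0,0,0,0,0.725]]])

```text
clock: 17.85
eef_pos: [496.0, 248.3, 188.8]
tool_rot: [3.141, 0.0, 0.051]
force: [0.0, -0.3, -1.7]
width: 24.0
gripper_force: 36.4
```

```bash
python3 - <<'E'
from h import *
np.set_printoptions(precision=1,suppress=True)
to(539,249.5,220,3)
p=ctrl.get_image('wrist');a=cv2.cvtColor(p['img'],cv2.COLOR_RGB2BGR)
np.save('p6.npy',p,allow_pickle=True)
cv2.imwrite('pics/w6.png',a); print(ctrl.recognise(p,'pin')[:2],ctrl.recognise(p,'jig')[:1])
print(proj(p,(539,249.5,30)))
b=a[60:360,120:520];cv2.imwrite('pics/w6c.png',cv2.convertScaleAbs(cv2.resize(b,(800,600),interpolation=cv2.INTER_CUBIC),alpha=1.5))
E
```

```text
clock 17.85 eef [496.  248.3 188.8] rpy deg [179.9   0.    2.9] w 24.0
tool mm (at present yaw) [ 43.    1.  -31.2] frac [ 0.3  0.  -0.2] az total frac -0.002
[{'centre': [314.6, 254.8], 'score': 0.58}] [{'centre': [317.6, 159.8], 'score': 0.62}]
[np.float64(317.824230701034), np.float64(164.42031461585967)]
```

View pics/w6c.png

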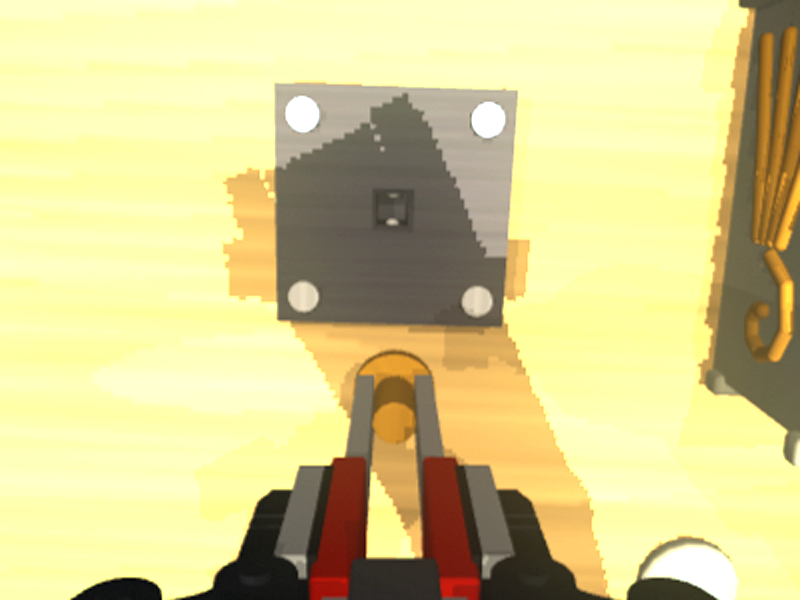

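```bash
python3 - <<'E'
from h import *
np.set_printoptions(precision=1,suppress=True)
p=np.load('p6.npy',allow_pickle=True).item()
c=lambda u,v:(120+u/2,60+v/2)
print('hole',atz(p,c(393,209),30))
k=np.array([atz(p,c(*q),30) for q in [(276,84),(517,91),(502,325),(278,319)]]);print(k[:,:2],k.mean(0))
tip=188.8-70.7
print('stemtop',atz(p,c(394.5,421),tip+24),'shoulder front low',atz(p,c(394.5,352),tip-5),'sides',atz(p,c(357,375),tip),atz(p,c(432,375),tip))
print('tip front',atz(p,c(394.5,376),tip))
E
```

```text
hole [538.9 250.5  30. ]
[[581.8 295.6]
 [583.9 207.1]
 [495.3 204.6]
 [493.4 294.2]] [538.6 250.4  30. ]
stemtop [495.5 248.1 142.1] shoulder front low [505.9 248.6 113.1] sides [499.9 259.1 118.1] [500.9 237.5 118.1]
tip front [500.1 248.3 118.1]
```

step_arm(series=[[[0,0,0,0.05,0,0,0.725],[0,0,0,0.08,0,0.02,0.725],[0,0,0,0.08,0,0.06,0.725],[0,0,0,0.06,0,0.1,0.725],[0,0,0,0.024,0.001,0.1,0.725],[0,0,0,0,0,0.07,0.725],[0,0,0,0,0,0.04,0.725],[0,0,0,0,0,0,0.725],[0,0,0,0,0,0,0.725],[0,0,0,0,0,0,0.725]]])

```text
clock: 19.0
eef_pos: [540.1, 252.1, 131.2]
tool_rot: [-3.141, -0.001, 0.053]
force: [-0.2, -0.4, -2.6]
width: 23.7
gripper_force: 36.4
```

```bash
python3 - <<'E'
from h import *
np.set_printoptions(precision=1,suppress=True)
to(540.1,250.4,124,3)
p=ctrl.get_image('wrist');a=cv2.cvtColor(p['img'],cv2.COLOR_RGB2BGR)
np.save('p7.npy',p,allow_pickle=True)
s=ctrl.get_image('scene');q=proj(s,(538.8,250.4,45));print(q);u,v=map(int,q)
b=cv2.convertScaleAbs(cv2.resize(a[130:290,240:400],(400,400),interpolation=cv2.INTER_CUBIC),alpha=1.8)
d=cv2.cvtColor(s['img'],cv2.COLOR_RGB2BGR)[v-40:v+40,u-40:u+40]
d=cv2.resize(d,(400,400),interpolation=cv2.INTER_CUBIC)
cv2.imwrite('pics/w7.png',np.hstack([b,d]))
print(proj(p,(538.8,250.4,30)))
E
```

```text
clock 19.0 eef [540.1 252.1 131.2] rpy deg [-180.    -0.1    3. ] w 23.7
tool mm (at present yaw) [-0.1  1.7  7.2] frac [-0.  0.  0.] az total frac 0.0
[np.float64(359.9449074483474), np.float64(192.44459264861024)]
[np.float64(319.4722860760668), np.float64(241.8543243868147)]
```

View pics/w7.png

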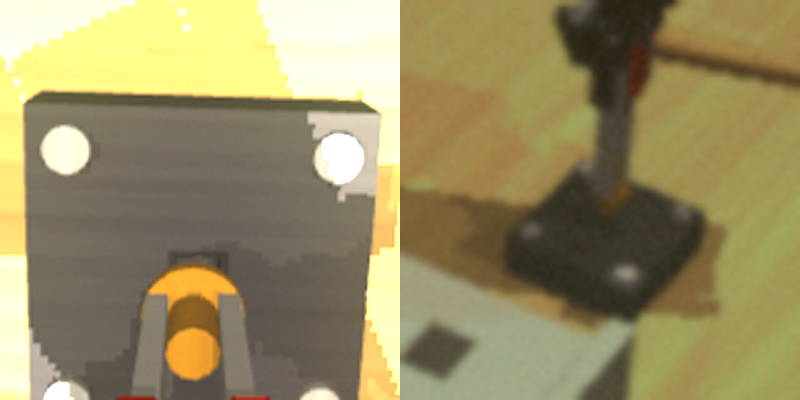

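Wrist view: the hole is just visible at columns 308–331, back edge at row 230. The pin sits at column 317, about 1.7 mm off to +y, matching the TCP reading.

```bash
python3 - <<'E'
from h import *
np.set_printoptions(precision=1,suppress=True)
p=np.load('p7.npy',allow_pickle=True).item()
c=lambda u,v:(240+u/2.5,130+v/2.5)
print('hole back',atz(p,c(170,250),30),atz(p,c(228,252),30))
tip=131.2-70.7
print('stemtop',atz(p,c(192.5,353),tip+24),'shoulder low front',atz(p,c(193,265),tip-5),'tip front',atz(p,c(192.5,295),tip))
for q in [(24,105),(378,113)]: print(atz(p,c(*q),30))
E
```

```text
hole back [546.5 258.3  30. ] [546.7 243.2  30. ]
stemtop [539.2 252.1  84.5] shoulder low front [550.  252.5  55.5] tip front [544.2 252.4  60.5]
[582.  296.4  30. ]
[584.6 208.   30. ]
```

step_arm(series=[[[0,0,0,0,0.011,0.01,0.725],[0,0,0,0,0,0.01,0.725],[0,0,0,0,0,0,0.725],[0,0,0,0,0,0,0.725]]])

```text
clock: 19.5
eef_pos: [539.8, 250.1, 127.5]
tool_rot: [3.142, 0.0, 0.052]
force: [0.4, 0.2, -2.5]
width: 24.0
gripper_force: 36.4
```

step_arm(series=[[[0,0,0,0,-0.003,0.01,0.725],[0,0,0,0,0,0.01,0.725],[0,0,0,0,0,0.01,0.725],[0,0,0,0,0,0,0.725],[0,0,0,0,0,0,0.725]]])

```text
clock: 20.0
eef_pos: [539.8, 250.5, 122.9]
tool_rot: [3.141, 0.0, 0.053]
force: [-0.6, 0.5, -3.0]
width: 23.6
gripper_force: 36.4
```

step_arm(series=[[[0,0,0,0,0,0.01,0.725],[0,0,0,0,0,0.01,0.725],[0,0,0,0,0,0,0.725],[0,0,0,0,0,0,0.725]]])

```text
clock: 20.4
eef_pos: [539.8, 250.6, 120.0]
tool_rot: [3.142, 0.0, 0.052]
force: [-0.7, -0.1, -2.6]
width: 23.8
gripper_force: 36.4
```

The plug is in the mouth with no side load. I go on down towards the catches, home being expected at TCP z≈105.5.

step_arm(series=[[[0,0,0,0,0,0.01,0.725],[0,0,0,0,0,0.01,0.725],[0,0,0,0,0,0.01,0.725],[0,0,0,0,0,0,0.725],[0,0,0,0,0,0,0.725]]])

```text
clock: 20.9
eef_pos: [539.8, 250.5, 115.5]
tool_rot: [3.142, 0.0, 0.052]
force: [-0.7, -0.4, -3.4]
width: 23.9
gripper_force: 36.4
```

step_arm(series=[[[0,0,0,0,0,0.01,0.725],[0,0,0,0,0,0.01,0.725],[0,0,0,0,0,0,0.725],[0,0,0,0,0,0,0.725]]])

```text
clock: 21.3
eef_pos: [540.0, 250.6, 112.5]
tool_rot: [-3.142, -0.0, 0.052]
force: [0.1, -0.1, -2.4]
width: 23.6
gripper_force: 36.4
```

step_arm(series=[[[0,0,0,0,0,0.01,0.725],[0,0,0,0,0,0,0.725],[0,0,0,0,0,0,0.725]]])

```text
clock: 21.6
eef_pos: [539.8, 250.5, 110.9]
tool_rot: [3.142, 0.0, 0.052]
force: [1.2, 0.9, -3.5]
width: 23.8
gripper_force: 36.3
```

step_arm(series=[[[0,0,0,0,0,0.01,0.725],[0,0,0,0,0,0,0.725],[0,0,0,0,0,0,0.725]]])

```text
clock: 21.9
eef_pos: [539.8, 250.5, 109.3]
tool_rot: [3.141, 0.0, 0.053]
force: [-0.1, -0.3, -3.2]
width: 23.8
gripper_force: 36.3
```

step_arm(series=[[[0,0,0,0,0,0.008,0.725],[0,0,0,0,0,0,0.725],[0,0,0,0,0,0,0.725]]])

```text
clock: 22.2
eef_pos: [539.7, 250.5, 108.2]
tool_rot: [3.142, 0.0, 0.052]
force: [0.9, -0.6, -4.2]
width: 24.4
gripper_force: 36.3
```

step_arm(series=[[[0,0,0,0,0,0.006,0.725],[0,0,0,0,0,0,0.725],[0,0,0,0,0,0,0.725]]])

```text
clock: 22.5
eef_pos: [539.8, 250.6, 107.4]
tool_rot: [3.142, 0.0, 0.052]
force: [0.8, -0.0, -2.7]
width: 23.8
gripper_force: 36.4
```

step_arm(series=[[[0,0,0,0,0,0.004,0.725],[0,0,0,0,0,0,0.725],[0,0,0,0,0,0,0.725]]])

```text
clock: 22.8
eef_pos: [539.9, 250.6, 106.8]
tool_rot: [3.142, -0.0, 0.052]
force: [-0.3, 0.7, -1.7]
width: 23.7
gripper_force: 36.4
```

step_arm(series=[[[0,0,0,0,0,0.004,0.725],[0,0,0,0,0,0,0.725],[0,0,0,0,0,0,0.725]]])

```text
clock: 23.1
eef_pos: [540.0, 250.6, 106.3]
tool_rot: [-3.142, -0.0, 0.052]
force: [-0.9, -0.9, -0.4]
width: 23.7
gripper_force: 36.5
```

step_arm(series=[[[0,0,0,0,0,0.004,0.725],[0,0,0,0,0,0,0.725],[0,0,0,0,0,0,0.725]]])

```text
clock: 23.4
eef_pos: [540.0, 250.6, 106.3]
tool_rot: [-3.141, -0.001, 0.052]
force: [-0.3, -0.3, 5.6]
width: 23.6
gripper_force: 36.9
```

step_arm(series=[[[0,0,0,0,0,0.003,0.725],[0,0,0,0,0,0,0.725],[0,0,0,0,0,0,0.725]]])

```text
clock: 23.7
eef_pos: [540.1, 250.6, 106.2]
tool_rot: [-3.141, -0.001, 0.052]
force: [-1.8, -1.1, 8.7]
width: 23.8
gripper_force: 37.2
```

step_arm(series=[[[0,0,0,0,0,0.003,0.725],[0,0,0,0,0,0,0.725],[0,0,0,0,0,0,0.725]]])

```text
clock: 24.0
eef_pos: [540.1, 250.6, 106.2]
tool_rot: [-3.141, -0.001, 0.052]
force: [-1.6, -1.1, 12.6]
width: 24.0
gripper_force: 37.4
```

step_arm(series=[[[0,0,0,0,0,0,0.725],[0,0,0,0,0,0,0.725],[0,0,0,0,0,0,0.725],[0,0,0,0,0,0,0.725],[0,0,0,0,0,0,0.725],[0,0,0,0,0,0,0.725],[0,0,0,0,0,0,0.725],[0,0,0,0,0,0,0.725]]])

```text
clock: 24.8
eef_pos: [540.1, 250.6, 106.2]
tool_rot: [-3.141, -0.001, 0.052]
force: [-1.4, -1.6, 11.0]
width: 23.7
gripper_force: 37.4
```

TCP height differs from the corbel grip by 2.95 mm, against the 3 mm that jig top and pocket floor differ by, so the shoulder is down. I add a touch for margin and hold.

step_arm(series=[[[0,0,0,0,0,0.0015,0.725],[0,0,0,0,0,0,0.725],[0,0,0,0,0,0,0.725],[0,0,0,0,0,0,0.725],[0,0,0,0,0,0,0.725],[0,0,0,0,0,0,0.725],[0,0,0,0,0,0,0.725],[0,0,0,0,0,0,0.725],[0,0,0,0,0,0,0.725],[0,0,0,0,0,0,0.725],[0,0,0,0,0,0,0.725]]])

```text
clock: 25.9
eef_pos: [540.1, 250.7, 106.2]
tool_rot: [-3.141, -0.001, 0.052]
force: [-2.5, -1.5, 13.9]
width: 24.0
gripper_force: 37.4
```

step_arm(series=[[[0,0,0,0,0,-0.003,0.72],[0,0,0,0,0,-0.003,0.71],[0,0,0,0,0,-0.003,0.7],[0,0,0,0,0,0,0.68],[0,0,0,0,0,0,0.65],[0,0,0,0,0,0,0.61],[0,0,0,0,0,0,0.61],[0,0,0,0,0,0,0.61]]])

```text
clock: 26.7
eef_pos: [539.7, 250.6, 105.5]
tool_rot: [3.142, 0.0, 0.053]
force: [0.6, 0.9, -0.9]
width: 33.2
gripper_force: 6.2
```

step_arm(series=[[[0,0,0,0,0,-0.01,0.61],[0,0,0,0,0,-0.02,0.61],[0,0,0,0,0,-0.03,0.61],[0,0,0,0,0,-0.05,0.61],[0,0,0,0,0,-0.06,0.61],[0,0,0,0,0,-0.08,0.61],[0,0,0,0,0,-0.1,0.61],[0,0,0,0,0,-0.12,0.61],[0,0,0,0,0,-0.12,0.61],[0,0,0,0,0,-0.08,0.61],[0,0,0,0,0,0,0.61],[0,0,0,0,0,0,0.61]]])

```text
clock: 27.9
eef_pos: [539.6, 250.5, 206.4]
tool_rot: [-3.142, -0.0, 0.052]
force: [-0.9, -0.8, -2.7]
width: 33.2
gripper_force: 6.2
```

```bash
python3 - <<'E'
from h import *
np.set_printoptions(precision=1,suppress=True)
to(495,250,205,3)
p=ctrl.get_image('wrist');save(p,'w8.png')
print('proj home stemtop',proj(p,(538.8,250.8,59)))
for r in ctrl.recognise(p,'pin')[:3]: print(r,atz(p,r['centre'],45))
# gripped check: brass pixels
hsv=cv2.cvtColor(p['img'],cv2.COLOR_RGB2HSV)
for k in ('top','scene'):
    q=ctrl.get_image(k);print(k,proj(q,(538.8,250.8,45)),[(r['centre'],r['score']) for r in ctrl.recognise(q,'pin')[:2]])
E
```

```text
clock 27.9 eef [539.6 250.5 206.4] rpy deg [-180.   -0.    3.] w 33.2
tool mm (at present yaw) [-44.6  -1.8   1.4] frac [-0.3 -0.   0. ] az total frac 0.0
proj home stemtop [np.float64(316.3454076011208), np.float64(223.61665142762072)]
top [np.float64(204.7753523703363), np.float64(269.7867639291835)] [([209.2, 267.9], 0.64)]
scene [np.float64(360.0154671018047), np.float64(192.37447697837595)] [([359.8, 196.4], 0.45)]
```

step_arm(series=[[[0,0,0,-0.1,0,-0.05,0.61],[0,0,0,-0.15,0,-0.1,0.61],[0,0,0,-0.1,0,-0.1,0.61],[0,0,0,0,0,-0.05,0.61],[0,0,0,0,0,0,0.61],[0,0,0,0,0,0,0.61]]])

```text
clock: 28.8
eef_pos: [488.2, 247.7, 251.0]
tool_rot: [3.141, -0.001, 0.052]
force: [0.1, -0.5, -2.9]
width: 33.4
gripper_force: 6.2
```

```bash
python3 - <<'E'
from h import *
np.set_printoptions(precision=1,suppress=True)
to(519.5,-246,255,12.6)
p=ctrl.get_image('wrist');save(p,'w9.png')
for k in ('pin','jig'): print(k,[(r['centre'],round(r['score'],2)) for r in ctrl.recognise(p,k)[:2]])
hsv=cv2.cvtColor(p['img'],cv2.COLOR_RGB2HSV)
u,v=map(int,proj(p,(538.8,250.8,40)));print(u,v)
w=hsv[v-25:v+25,u-25:u+25];m=(w[...,1]>110)
n,l,s,c=cv2.connectedComponentsWithStats(m.astype('uint8'))
for i in range(1,n):
    if s[i][4]>30: print('comp x,y,w,h,a',s[i][0]+u-25,s[i][1]+v-25,s[i][2:],c[i]+[u-25,v-25])
for dz in (0,5,10):
  pts=[proj(p,(538.8+a,250.8+b,z+dz)) for a,b,z in [(12*np.cos(t),12*np.sin(t),30) for t in np.linspace(0,6.28,24)]+[(6*np.cos(t),6*np.sin(t),59) for t in np.linspace(0,6.28,24)]]
  q=np.array(pts);print('expected bbox lift',dz,q.min(0),q.max(0))
E
```

```text
clock 28.8 eef [488.2 247.7 251. ] rpy deg [180.  -0.   3.] w 33.4
tool mm (at present yaw) [  5.6 494.6  -4. ] frac [ 0.   3.3 -0. ] az total frac -0.214
pin [([315.0, 149.4], 0.98)]
jig [([318.3, 135.8], 0.88), ([630.1, 316.5], 0.75)]
316 149
comp x,y,w,h,a 303 136 [ 28  29 607] [316.6 149.8]
expected bbox lift 0 [302.9 135.7] [329.1 162.6]
expected bbox lift 5 [302.8 135.9] [329.2 163.1]
expected bbox lift 10 [302.6 136. ] [329.4 163.6]
```

The pin stands in the hole at its expected place: its blob is within 1 px of prediction. I carry the tongs back to the stand.

step_arm(series=[[[0,0,0,0,0.08,0,0.61],[0,0,0,0.005,0.16,0,0.61],[0,0,0,0.005,0.25,0,0.61],[0,0,0,0.005,0.28,0,0.61],[0,0,0,0.005,0.28,0,0.61],[0,0,0,0.005,0.28,0,0.61],[0,0,0,0.005,0.28,0,0.61],[0,0,0,0.005,0.28,0,0.61],[0,0,0,0.005,0.28,0,0.61],[0,0,0,0,0.28,0,0.61],[0,0,0,0,0.28,0,0.61],[0,0,0,0,0.25,0,0.61]]])

```text
clock: 30.15
eef_pos: [515.8, -201.7, 251.1]
tool_rot: [3.141, 0.001, 0.05]
force: [0.1, -0.2, -1.3]
width: 33.3
gripper_force: 6.2
```

step_arm(series=[[[0,0,0,0,0.18,0,0.61],[0,0,0,0,0.1,0,0.61],[0,0,-0.1,0,0.04,0,0.61],[0,0,-0.1,0,0,0,0.61],[0,0,-0.013,0,0,0,0.61],[0,0,0,0,0,0,0.61],[0,0,0,0,0,0,0.61]]])

```text
clock: 30.85
eef_pos: [519.3, -245.6, 251.3]
tool_rot: [-3.141, 0.0, 0.219]
force: [0.1, 0.3, -2.1]
width: 33.4
gripper_force: 6.2
```

```bash
python3 - <<'E'
from h import *
to(520.6,-246.9,140,12.6)
E
```

```text
clock 30.85 eef [ 519.3 -245.6  251.3] rpy deg [-1.7998e+02  1.0000e-02  1.2560e+01] w 33.4
tool mm (at present yaw) [  1.    1.5 111.3] frac [0.006 0.01  0.742] az total frac -0.001
```

step_arm(series=[[[0,0,0,0.006,0.005,0.08,0.61],[0,0,0,0.006,0.005,0.16,0.61],[0,0,0,0,0,0.2,0.61],[0,0,0,0,0,0.18,0.61],[0,0,0,0,0,0.1,0.61],[0,0,0,0,0,0.05,0.61],[0,0,0,0,0,0,0.61],[0,0,0,0,0,0,0.61]]])

```text
clock: 31.65
eef_pos: [522.0, -247.4, 136.3]
tool_rot: [3.141, -0.001, 0.22]
force: [1.0, -0.1, -1.6]
width: 33.1
gripper_force: 6.2
```

step_arm(series=[[[0,0,0,0,0,0.03,0.61],[0,0,0,0,0,0.03,0.61],[0,0,0,0,0,0.03,0.61],[0,0,0,0,0,0,0.61],[0,0,0,0,0,0,0.61]]])

```text
clock: 32.15
eef_pos: [521.4, -247.2, 122.3]
tool_rot: [-3.141, 0.0, 0.22]
force: [0.1, 1.0, -1.7]
width: 33.6
gripper_force: 6.2
```

Tips (≈52) are already below the stand's top (55) without contact. I go on down to TCP z≈80.

step_arm(series=[[[0,0,0,0,0,0.05,0.61],[0,0,0,0,0,0.06,0.61],[0,0,0,0,0,0.06,0.61],[0,0,0,0,0,0.06,0.61],[0,0,0,0,0,0.035,0.61],[0,0,0,0,0,0.01,0.61],[0,0,0,0,0,0,0.61],[0,0,0,0,0,0,0.61]]])

```text
clock: 32.95
eef_pos: [521.7, -247.4, 81.3]
tool_rot: [3.141, -0.0, 0.22]
force: [0.1, -0.4, -1.9]
width: 33.0
gripper_force: 6.2
```

step_arm(series=[[[0,0,0,0,0,0.006,0.61],[0,0,0,0,0,0.004,0.61],[0,0,0,0,0,0,0.61],[0,0,0,0,0,0,0.61]]])

```text
clock: 33.35
eef_pos: [521.5, -247.3, 79.7]
tool_rot: [3.141, -0.0, 0.22]
force: [0.7, -0.5, -2.8]
width: 32.9
gripper_force: 6.2
```

step_arm(series=[[[0,0,0,0,0,0.005,0.61],[0,0,0,0,0,0.004,0.61],[0,0,0,0,0,0,0.61],[0,0,0,0,0,0,0.61]]])

```text
clock: 33.75
eef_pos: [521.5, -247.3, 78.5]
tool_rot: [3.141, -0.0, 0.22]
force: [0.1, 0.7, 1.7]
width: 33.1
gripper_force: 6.3
```

step_arm(series=[[[0,0,0,0,0,0.002,0.58],[0,0,0,0,0,0,0.55],[0,0,0,0,0,0,0.52],[0,0,0,0,0,0,0.49],[0,0,0,0,0,0,0.46],[0,0,0,0,0,0,0.43],[0,0,0,0,0,0,0.4],[0,0,0,0,0,0,0.35],[0,0,0,0,0,0,0.3],[0,0,0,0,0,0,0.2],[0,0,0,0,0,0,0.1],[0,0,0,0,0,0,0.1]]])

```text
clock: 34.95
eef_pos: [521.5, -247.3, 78.0]
tool_rot: [3.142, -0.0, 0.22]
force: [1.1, 0.7, 0.7]
width: 77.0
gripper_force: 0.0
```

```bash
python3 - <<'E'
from h import *
to(520.6,-246.9,200,12.6)
p=ctrl.get_image('wrist');save(p,'w10.png')
for k in ('tongs','stand'): print(k,[(r['centre'],round(r['score'],2)) for r in ctrl.recognise(p,k)[:2]])
print(proj(p,(520.5,-247,141)),proj(p,(538,-243,141)))
# red pads blobs now vs w2
for img in (p['img'],cv2.cvtColor(cv2.imread('pics/w2.png'),cv2.COLOR_BGR2RGB)):
    a=img.astype(int);m=((a[...,0]>60)&(a[...,1]<40)&(a[...,2]<40)).astype('uint8')
    n,l,s,c=cv2.connectedComponentsWithStats(m);print([(s[i].tolist()) for i in range(1,n) if s[i][4]>200])
E
```

```text
clock 34.95 eef [ 521.5 -247.3   78. ] rpy deg [180.    -0.    12.59] w 77.0
tool mm (at present yaw) [  -0.8   -0.5 -122. ] frac [-0.005 -0.004 -0.814] az total frac -0.0
tongs [([263.6, 368.3], 0.91), ([367.3, 370.9], 0.78)]
stand [([315.2, 254.6], 0.73)]
[np.float64(316.6538602683061), np.float64(430.192598955897)] [np.float64(316.2304940209997), np.float64(368.5712876343097)]
[[220, 262, 39, 52, 753], [289, 265, 43, 13, 459], [351, 267, 47, 112, 2262], [222, 291, 55, 86, 2123], [275, 332, 28, 23, 275]]
[[235, 261, 105, 37, 865], [358, 265, 44, 110, 2251], [246, 288, 37, 86, 1669], [279, 331, 26, 22, 450]]
```

The tongs stand as before. I retreat straight up.

step_arm(series=[[[0,0,0,0,0,-0.03,0],[0,0,0,0,0,-0.06,0],[0,0,0,0,0,-0.1,0],[0,0,0,0,0,-0.15,0],[0,0,0,0,0,-0.2,0],[0,0,0,0,0,-0.2,0],[0,0,0,0,0,-0.15,0],[0,0,0,0,0,-0.1,0],[0,0,0,0,0,0,0],[0,0,0,0,0,0,0],[0,0,0,0,0,0,0]]])

```text
clock: 36.2
eef_pos: [520.7, -246.9, 225.6]
tool_rot: [-3.14, 0.001, 0.22]
force: [-0.8, -0.3, 0.6]
width: 85.3
gripper_force: 0.0
```

```bash
python3 - <<'E'
from h import *
np.set_printoptions(precision=1,suppress=True)
to(520,-247,240,12)
for n in('wrist','scene','top'):
    p=ctrl.get_image(n)
    print(n,'bridge exp',np.array(proj(p,(520.5,-247,137))),'pin exp',np.array(proj(p,(538.8,250.8,40))))
    for k in('tongs','pin'): print(k,[(np.array(r['centre']),round(r['score'],2)) for r in ctrl.recognise(p,k)[:2]])
    if n=='wrist':
        u,v=map(int,proj(p,(520.5,-247,141)));a=p['img'].astype(int);m=((a[...,0]>60)&(a[...,1]<40)&(a[...,2]<40)).astype('uint8')
        nn,l,s,c=cv2.connectedComponentsWithStats(m);print([(s[i].tolist()) for i in range(1,nn) if s[i][4]>15])
        for yy in(-23,23): print(proj(p,(520.5-yy*np.sin(.22),-247+yy*np.cos(.22),99)))
E
```

```text
clock 36.2 eef [ 520.7 -246.9  225.6] rpy deg [-179.9    0.1   12.6] w 85.3
tool mm (at present yaw) [ -0.7  -0.1 -14.4] frac [-0.  -0.  -0.1] az total frac 0.013
wrist bridge exp [317.4 245.7] pin exp [-308.6   51.5]
tongs [(array([314.9, 240.1]), 0.77), (array([291.8, 238.7]), 0.66)]
pin [(array([291.2, 238.5]), 0.66)]
[[264, 174, 80, 47, 1223], [339, 189, 12, 5, 41], [320, 191, 37, 16, 121], [282, 211, 14, 26, 184], [338, 211, 14, 25, 183], [264, 241, 15, 13, 124], [265, 261, 31, 6, 136]]
[np.float64(349.2717583030544), np.float64(229.71726229277166)]
[np.float64(285.2888212521898), np.float64(229.76726769826283)]
scene bridge exp [245.6 270.9] pin exp [359.9 193.6]
tongs [(array([245.5, 282.9]), 0.76), (array([252.5, 276.1]), 0.72)]
pin [(array([358.2, 195.5]), 0.6)]
top bridge exp [438.6 240.4] pin exp [205.3 270.1]
tongs [(array([438. , 243.8]), 0.81), (array([427.6, 251.4]), 0.66)]
pin [(array([209.1, 271.3]), 0.61), (array([377.4, 325.4]), 0.51)]
```

Tongs and pin read where they should; the tongs' scene pixel is the same as at the start.

```bash
python3 -c "
from cell import ctrl
print(ctrl.finish_job())"
```

```text
the job is handed in; nothing more can be done
None
```

I handed the job in: the pin is home in the jig, after about 2 s held at roughly 14–17 N (estimated from the wrist force), and the tongs are back upright in their stand. The hand-in returned no verdict, and I felt no clear resistance as the plug passed the catches.

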